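# Close the casting mould and hold its core rod in place

## Robot

A 7-joint arm with a two-finger parallel gripper is mounted at the origin on the work surface. World frame = base frame: x ahead of the robot, y to its left, z up, the work surface at z = 0. Lengths are in m, angles in rad, forces in N, time in s.
With the tool pointing down it reaches from about 0.425 to 0.925 m from the base axis. Payload 6.8 kg.
Tool frame: the origin (TCP) lies midway between the tips of the shut fingers; the grasp point (between the pads) lies 19 mm behind it; z points along the fingers, y is the direction in which the jaws open and shut (so a half turn about z gives the same grasp; the last joint's range is limited). The gripper opens to 85 mm and grips with 20 to 120 N. Pads are 22 mm wide; open, the fingers measure 114 mm over their backs; the gripper's body (76 mm by 85 mm) begins 54 mm behind the grasp point. The pads swing forward as they close: fully open they stand 13 mm farther back than shut.
Start: joints at [1.184, 0.477, 0.022, 1.555, -0.011, 1.109, -0.083], TCP at [0.186, -0.649, 0.231] pointing down, gripper open.
Joint ranges: [-2.96, 2.96], [-0.34, 2.1], [-1.41, 1.46], [0.24, 2.44], [-1.37, 4.51], [0.17, 1.92], [-2.96, 2.96]. Speed limits (rad/s): [2.39, 2.39, 3.14, 3.14, 3.14, 3.14, 3.14].

## Interface

Orientations are given as a unit quaternion [w, x, y, z].
In Python, from station import status, eyes, workorder gives the robot as it stands. The module is installed in compiled form; this text tells all that it offers.
- The arm moves only by the shell command python3 -m jog 'ROWS' [FORCE]. ROWS is text: rows parted by semicolons, each of 7 numbers parted by spaces: the shift along the tool's x, y, z in m, then the turn, a rotation vector about the tool's x, y, z in degrees, then the finger opening in m, from 0 to 0.0854. In form: dx dy dz rx ry rz jaw; .... A call has 1 to 5 rows; each row is the pose to reach, as a shift and turn from the pose commanded when the call began, along the tool's axes at that moment; what a row does not reach only later rows make up. A row lasts 1/10 s, in which the tool goes at most 50 mm and 8.59 degrees, less where a joint would pass 70% of its speed; a pose out of reach is approached as far as the arm can. A call with a gripper value outside its range is refused whole. The fingers move at their own pace and stop on an object; FORCE is the grip in N (left out, the last holds). Time passes only in rows, so rows that repeat a pose let the fingers close. It gives the time, the measured TCP pose, the force and the opening at its end, in the units of the state.
- status.get_obs(): the state, without advancing time (a new reading comes with each control period).
- eyes.read_camera(name): name is "scene" or "top" or "wrist"; returns a dict with "image" (384x512x3 uint8, red, green, blue), "intrinsics" (3x3 intrinsics, pixels), "k1" (the pictures are not rectified: a ray, as slopes to the right and down, at radius r is drawn at 1 + k1 r^2 times it, then the intrinsics apply), "position" and "orientation" of the camera in the world. Camera axes: x right, y up, looking along -z (the intrinsics and any distortion apply to the point x, -y, -z); pixel columns grow to the right and rows downward; lengths in m; the calibration is good to about 2 mm. A picture is of the moment at which its call begins. There is no depth.
- workorder.hand_in(): hands the job in, once; it reports no verdict.
The state is a dict: "t": time; "q": joint angles; "joint_vel": joint speeds; "joint_torque": joint torques, N m; "eef_pos": TCP position; "tool_rot": TCP orientation; "contact_force": force on the tool from outside, world axes, zero at the start; "torque": the same for the moment, N m; "gripper_width": opening from 0.0 (shut) to 1.0 (fully open).
Only numpy, scipy, OpenCV 4.12 (cv2) and the standard library are available. Lean on these libraries where they do the work, as an engineer would, in place of code of your own. Each camera call takes 0.05 s, during which the arm holds its last target.

## Task

Get the small plaster mould ready for casting: slide the clamp's jaw along by its upright handle until it presses the loose half of the mould firmly against the fixed half, and leave it shut. Then take the wooden-handled steel core rod out of the tool block, lower it upright through the round hole in the top of the closed mould without touching the plaster, and finish still holding it there, steady and centred in the hole, with its tip about 10 mm above the bottom of the cavity. Do not crush the mould, and leave everything else on the table where it stands.

Things in the scene. Friction and masses are not known exactly. Their poses are not given: they have to be found in the camera images.
- clamp: Mould clamp fixed to the table: a wooden bed 116 x 250 mm, 15 mm thick, with two low aluminium guide rails along it (inner faces 72 mm apart, tops 27 mm above the table) and a fixed dark steel end jaw. Origin on the table directly under the axis of the mould's hole; z up; the jaw slides along y, and closes towards -y. The bed spans y -65 to +185 mm.
- mould_rear: Fixed half of the white plaster mould, set in the clamp in front of its end jaw: 70 mm wide (x), 40 mm thick (clamp y -40 to 0), 70 mm tall, top 85 mm above the table. Its inner face (clamp y = 0) has a half-round groove of 11 mm radius, closed at the bottom by a 10 mm floor. Origin on the bed (15 mm above the table) on the axis of the hole.
- mould_front: Loose half of the mould, the same size and its mirror image, 300 g or so, standing on the bed between the rails and free to slide. Origin at the centre of its underside (its faces lie 20 mm either side along y). When shut its origin is at clamp y = 20 mm and the two grooves form one round hole 22 mm across and 60 mm deep; at the start it stands 6 to 24 mm away from the fixed half.
- bore_mouth (a point): Centre of the round hole's mouth when the mould is shut, level with the mould's top, 85 mm above the table. The hole runs straight down from here; the bottom of the cavity is 60 mm below.
- jaw_face (a point): Middle of the pressing face of the sliding jaw's steel plate (66 mm wide, 46 mm tall), 39 mm above the table; the face looks towards -y of the clamp.
- jaw (a joint): Position of the sliding jaw in m: 0 fully open, growing as it closes; about 0.070 when it bears on the shut mould (0.076 is the end of its travel). It slides stiffly (about 5 N) and stays where it is left.
- jaw_handle (a point): Middle of the sliding jaw's upright round black handle, 18 mm across and 54 mm tall, 67 mm above the table (handle from 37 to 91 mm), 47 mm behind the pressing face; clear space all round it above the jaw's shoe, whose top is 32 mm above the table.
- core: The core rod as a whole: a round steel rod 9 mm across and 87 mm long with a round wooden handle 22 mm across and 50 mm tall on top; about 90 g. Stands upright in one of the tool block's three holes. Origin at the tip of the rod, z up along it.
- core_grip (a point): Centre of the core rod's wooden handle, where it is taken; 112 mm above the rod's tip.
- core_tip (a point): Lower end of the core rod, on its axis.
- block: Fixed wooden tool block 64 x 196 mm, 60 mm tall, with a row of three round holes 70 mm apart along its y (about 10.6 mm wide, 48 mm deep). Origin at the centre of its underside. The core rod, a stencil brush and a ball stylus stand in the holes in any order.
- brush_mid (a point): Short stencil brush standing in the block, bristles up: wooden handle, steel ferrule 18 mm across, 121 mm tall; the point is 60 mm above its lower end. Not to be moved.
- stylus_mid (a point): Ball stylus standing in the block: thin 9 mm wooden handle with a small steel ball on top, 126 mm tall; the point is 60 mm above its lower end. Not to be moved.
- cast: An earlier casting standing beside the clamp: plaster tube 22 mm across, 58 mm tall. Origin at the centre of its underside. Not to be moved.
- tape: Roll of tape 68 mm across, 24 mm high, lying flat near the block. Origin at the centre of its underside. Not to be moved.
- glue: White glue bottle 42 mm across, 110 mm tall, near the block. Origin at the centre of its underside. Not to be moved.
- can: Plain metal drinks can 66 mm across, 115 mm tall, at the back. Origin at the centre of its underside. Not to be moved.
- cup: Lidded paper cup 84 mm across, 107 mm tall, at the back. Origin at the centre of its underside. Not to be moved.
- marker: Black marker pen 138 mm long, 16 mm high, lying on the table at the back. Origin at the centre of its underside. Not to be moved.

How it is judged:
By the outcome, as a careful person would: the job done as asked, in the order asked, and still so for the second after the job is handed in, while the arm keeps its last pose, push and grip.
It also fails if it takes over 72 s, if anything falls off the work surface, if the arm or the gripper's body presses on something with over 40 N, if the wrist force passes 120 N, or if a joint passes its speed limit or range.

## Working session

There is one attempt and no reset: what is moved stays moved. The work goes in short steps, Python scripts to look and compute and a shell command to move; the robot and the scene stay as the last step left them, time stands still between calls to the robot, and variables do not carry over. Pictures are saved under pics/ and viewed, and the job is handed in when it is done.

```bash
mkdir -p pics; ls; cat > h.py <<'E'
import numpy as np, cv2
from station import status, eyes, workorder
from scipy.spatial.transform import Rotation as R
def rot(q): return R.from_quat([q[1],q[2],q[3],q[0]])
def snap(name,fn):
    c=eyes.read_camera(name); cv2.imwrite('pics/'+fn+'.png',c['image'][:,:,::-1])
    np.save('pics/'+fn+'.npy',c,allow_pickle=True); return c
def load(fn): return np.load('pics/'+fn+'.npy',allow_pickle=True).item()
def ray(c,u,v):
    K=np.array(c['intrinsics']); k1=c['k1']
    d=np.array([[k1,0,0,0]]).astype(float)
    p=cv2.undistortPoints(np.array([[[u,v]]],float),K,np.array([k1,0,0,0,0.]))[0,0]
    d=rot(c['orientation']).apply([p[0],-p[1],-1]); return np.array(c['position']),d
def plane(c,u,v,z):
    o,d=ray(c,u,v); return o+d*(z-o[2])/d[2]
def proj(c,P):
    p=rot(c['orientation']).inv().apply(np.array(P)-np.array(c['position']))
    x,y=p[0]/-p[2],-p[1]/-p[2]; s=1+c['k1']*(x*x+y*y); K=np.array(c['intrinsics'])
    return K[0,0]*x*s+K[0,2],K[1,1]*y*s+K[1,2]
def tri(obs):
    A=np.zeros((3,3));b=np.zeros(3)
    for c,u,v in obs:
        o,d=ray(c,u,v);d=d/np.linalg.norm(d);M=np.eye(3)-np.outer(d,d);A+=M;b+=M@o
    return np.linalg.solve(A,b)
E
python3 - <<'E'
from h import *
print(status.get_obs())
for n in ['scene','top','wrist']:
    c=snap(n,n+'0'); print(n,c['intrinsics'],c['k1'],c['position'],c['orientation'])
E
```

```text
pics
{'t': 0.0, 'q': array([ 1.18388875,  0.47778754,  0.02237598,  1.55648549, -0.01150278,
        1.10928253, -0.08314035]), 'joint_vel': array([ 0.00054592,  0.00029665, -0.00216418,  0.00019977, -0.00053074,
        0.00172121, -0.00101744]), 'joint_torque': array([-3.41715540e-04, -5.96451902e+01,  1.60803560e+00, -2.81198859e+01,
        1.25677296e-02,  9.32341442e-03, -2.07666908e-06]), 'eef_pos': array([ 0.18556374, -0.64836439,  0.23032047]), 'tool_rot': array([-8.94699014e-04,  9.90302251e-01,  1.38926638e-01, -2.01545074e-04]), 'contact_force': array([0.15887452, 0.26471068, 0.83047468]), 'torque': array([ 0.00911222,  0.00400915, -0.02945703]), 'gripper_width': 0.9958709028668498}
scene [[479.26234111   0.         249.61757794]
 [  0.         479.26234111 192.37325175]
 [  0.           0.           1.        ]] -0.008980840645331126 [ 1.29819989 -0.33730003  0.73895389] [0.78649042 0.37113265 0.22262614 0.44060296]
top [[475.69462368   0.         259.1772774 ]
 [  0.         475.69462368 198.87167437]
 [  0.           0.           1.        ]] -0.06242868483927886 [0.44432459 0.02236848 1.10670337] [-0.69551126 -0.05755026  0.04895029  0.71453196]
wrist [[325.16392652   0.         251.69995306]
 [  0.         325.16392652 195.35173876]
 [  0.           0.           1.        ]] -0.07090932761242504 [ 0.2675647  -0.62473715  0.37296882] [ 0.78762052 -0.13188427  0.10114588 -0.59332114]
```

View pics/scene0.png

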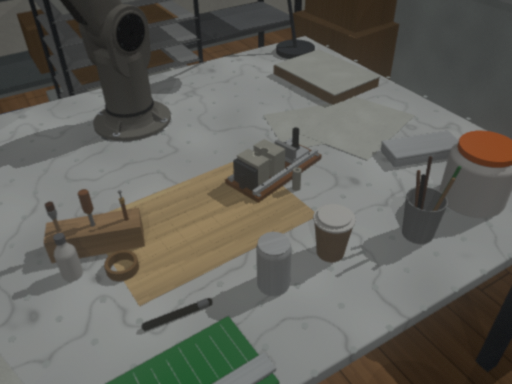

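View pics/top0.png

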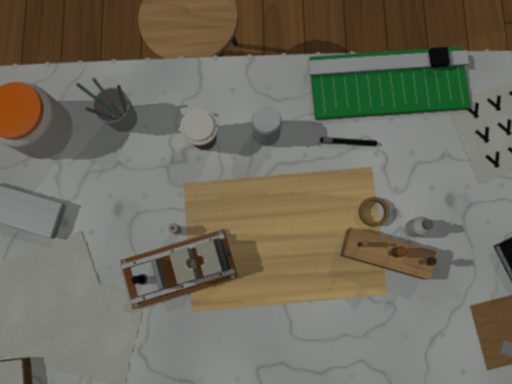

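View pics/wrist0.png

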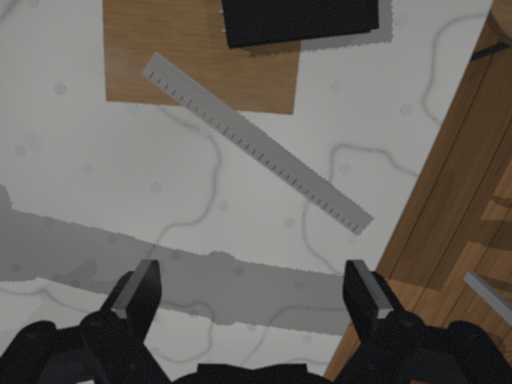

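The clamp is near (180,268) in top, with the mould and handle at its left end. The block is near (390,253) with three tools. I'll enlarge both.

```bash
python3 - <<'E'
from h import *
c=load('top0')['image'][:,:,::-1]; s=load('scene0')['image'][:,:,::-1]
def crop(im,x,y,w,h,k,f): cv2.imwrite('pics/'+f+'.png',cv2.resize(im[y:y+h,x:x+w],None,fx=k,fy=k,interpolation=cv2.INTER_CUBIC))
crop(c,110,220,140,95,5.5,'c1');crop(c,330,180,130,100,6,'c2');crop(s,215,115,120,90,6,'c3');crop(s,30,180,130,100,6,'c4')
E
```

```text
(no output)
```

View pics/c1.png

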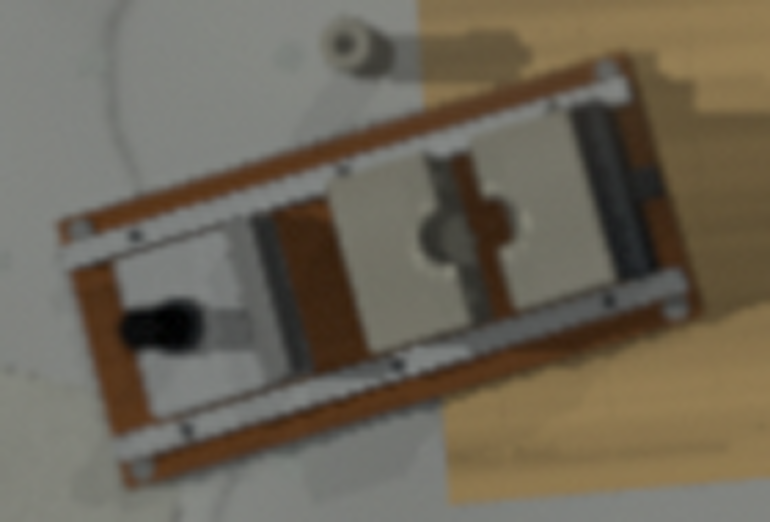

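View pics/c2.png

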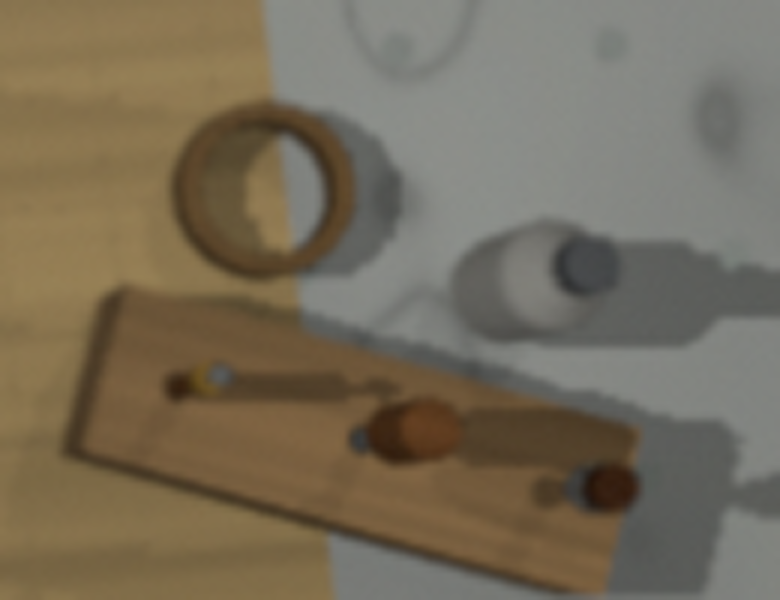

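View pics/c3.png

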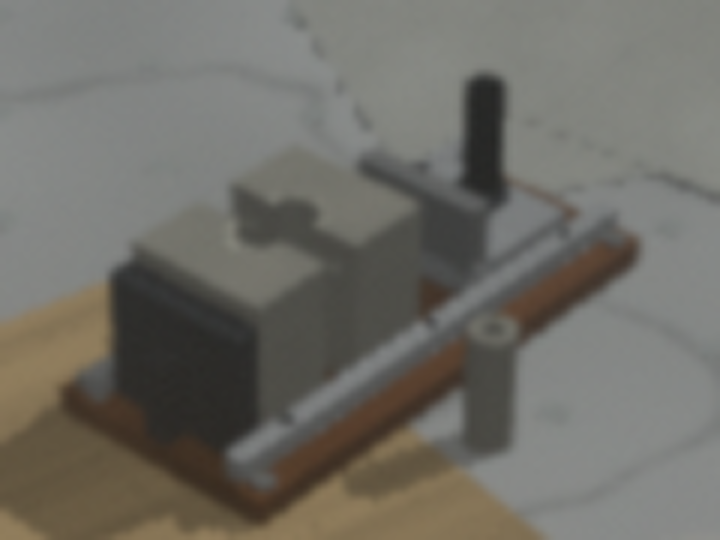

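View pics/c4.png

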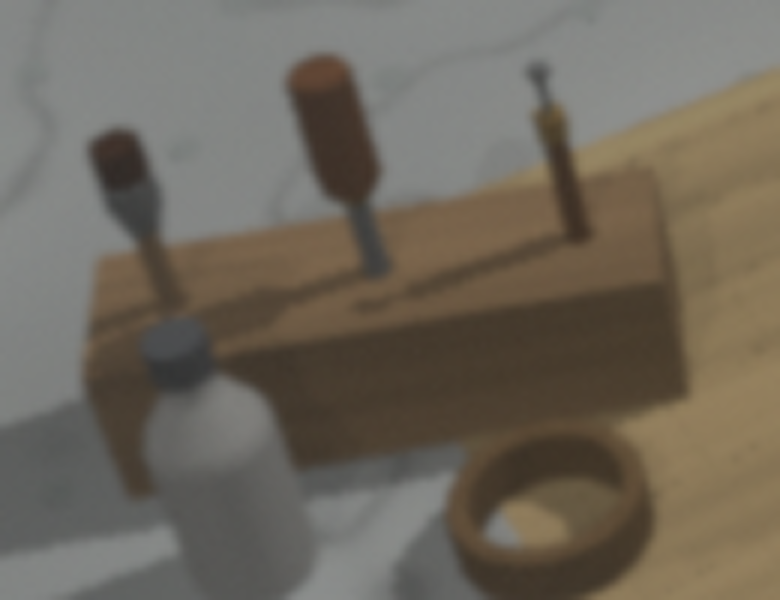

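```bash
python3 - <<'E'
from h import *
np.set_printoptions(precision=4,suppress=True)
t=load('top0'); s=load('scene0')
P=lambda cx,cy,z:plane(t,110+(cx+.5)/5.5-.5,220+(cy+.5)/5.5-.5,z)
bed=[P(58,222,.015),P(128,488,.015),P(703,312,.015),P(622,52,.015)]
for b in bed: print('bed',b)
for i in range(4): print(np.linalg.norm(bed[i]-bed[(i+1)%4]))
ydir=(bed[0]-bed[3]+bed[1]-bed[2]);ydir[2]=0;ydir/=np.linalg.norm(ydir)
xd=np.array([ydir[1],-ydir[0],0]); print('ydir',ydir,'xd',xd)
ctr=sum(bed)/4; o=ctr-ydir*.060; print('origin from bed',o)
for n,p in dict(a=(470,153),b=(572,110),c=(617,275),d=(512,308)).items():
    q=P(*p,.085); print(n,q,(q-o)@xd,(q-o)@ydir)
q=P(137,328,.091);print('handle top',q,(q-o)@xd,(q-o)@ydir)
S=lambda cx,cy:(s,215+(cx+.5)/6-.5,115+(cy+.5)/6-.5)
T=lambda cx,cy:(t,110+(cx+.5)/5.5-.5,220+(cy+.5)/5.5-.5)
q=tri([S(487,82),T(137,328)]);print('handle tri',q,(q-o)@xd,(q-o)@ydir)
q=plane(*S(487,82),.091);print('handle scene',q,(q-o)@xd,(q-o)@ydir)
# core
S=lambda cx,cy:(s,30+(cx+.5)/6-.5,180+(cy+.5)/6-.5)
T=lambda cx,cy:(t,330+(cx+.5)/6-.5,180+(cy+.5)/6-.5)
print('core top',tri([S(320,72),T(432,430)]),plane(*S(320,72),.149),plane(*T(432,430),.149))
print('core hole',tri([S(377,270),T(360,438)]),plane(*S(377,270),.06),plane(*T(360,438),.06))
for a in [(122,290),(72,452),(605,592),(637,432)]: print('blk',plane(*T(*a),.06))
E
```

```text
bed [0.4772 0.3571 0.015 ]
bed [0.3673 0.3265 0.015 ]
bed [0.4339 0.0876 0.015 ]
bed [0.5424 0.1194 0.015 ]
0.11404049067651442
0.24805636235703743
0.11310071056361097
0.2464698160115344
ydir [-0.2665  0.9638  0.    ] xd [0.9638 0.2665 0.    ]
origin from bed [0.4712 0.1648 0.015 ]
a [0.4982 0.1732 0.085 ] 0.028238015786911985 0.0009261316351277031
b [0.5139 0.1331 0.085 ] 0.032728786901936764 -0.04195732075283179
c [0.4496 0.1164 0.085 ] -0.033737225782252384 -0.04084814512501452
d [0.4379 0.1574 0.085 ] -0.0340968190668319 0.0017153180631036425
handle top [0.4335 0.3023 0.091 ] 0.000254200835331818 0.142554781613221
handle tri [0.4331 0.3016 0.0909] -0.00022151471987757877 0.14204960914360865
handle scene [0.4332 0.3007 0.091 ] -0.0003915426177805296 0.1411654870344529
core top [ 0.4757 -0.2514  0.1473] [ 0.4779 -0.2518  0.149 ] [ 0.4756 -0.2509  0.149 ]
core hole [ 0.4761 -0.2515  0.058 ] [ 0.4777 -0.2531  0.06  ] [ 0.4764 -0.2496  0.06  ]
blk [ 0.5331 -0.1653  0.06  ]
blk [ 0.4745 -0.1439  0.06  ]
blk [ 0.418  -0.3358  0.06  ]
blk [ 0.4755 -0.3519  0.06  ]
```

```bash
cat >> h.py <<'E'
def plan(x,y,z,yaw):
    o=status.get_obs(); r=rot(o['tool_rot']); d=r.inv().apply(np.array([x,y,z])-o['eef_pos'])
    a=np.radians(yaw); X=np.array([np.cos(a),np.sin(a),0]);Z=np.array([0,0,-1.]);Y=np.cross(Z,X)
    g=R.from_matrix(np.array([X,Y,Z]).T); rv=np.degrees((r.inv()*g).as_rotvec())
    print('t',round(o['t'],2),'pos',np.round(o['eef_pos'],4),'yaw',np.round(np.degrees(np.arctan2(*r.as_matrix()[1::-1,0])),2),'F',np.round(o['contact_force'],1),'w',round(o['gripper_width'],3))
    print('shift',np.round(d,4),'rv',np.round(rv,2))
E
python3 -c "
from h import *
plan(.55,-.2,.26,105.5)"
```

```text
t 0.15 pos [ 0.1856 -0.6485  0.2306] yaw 15.98 F [-0.2 -0.6  0.1] w 1.001
shift [ 0.4737 -0.331  -0.029 ] rv [-7.000e-02 -6.000e-02 -8.952e+01]
```

```bash
python3 -m jog '0.4737 -0.331 -0.029 0 0 -89.5 0.0854; 0.4737 -0.331 -0.029 0 0 -89.5 0.0854; 0.4737 -0.331 -0.029 0 0 -89.5 0.0854; 0.4737 -0.331 -0.029 0 0 -89.5 0.0854; 0.4737 -0.331 -0.029 0 0 -89.5 0.0854' 40
python3 -c "
from h import *
plan(.55,-.2,.26,105.5)"
```

```text
t: 0.65
eef_pos: [0.344, -0.4533, 0.2438]
tool_rot: [-0.0, 0.869, 0.495, -0.0]
contact_force: [-0.1, 0.0, 0.0]
gripper_width: 0.997
t 0.65 pos [ 0.344  -0.4533  0.2438] yaw 59.29 F [-0.1  0.   0. ] w 0.997
shift [ 0.323   0.0478 -0.0162] rv [-2.000e-02  0.000e+00 -4.621e+01]
```

```bash
python3 -m jog '0.323 0.0478 -0.0162 0 0 -46.2 0.0854; 0.323 0.0478 -0.0162 0 0 -46.2 0.0854; 0.323 0.0478 -0.0162 0 0 -46.2 0.0854; 0.323 0.0478 -0.0162 0 0 -46.2 0.0854; 0.323 0.0478 -0.0162 0 0 -46.2 0.0854'
python3 -c "
from h import *
plan(.4335,.302,.23,105.5)"
```

```text
t: 1.15
eef_pos: [0.5027, -0.2608, 0.2563]
tool_rot: [0.0, 0.628, 0.779, -0.0]
contact_force: [0.9, -0.1, 0.2]
gripper_width: 1.0
t 1.15 pos [ 0.5027 -0.2608  0.2563] yaw 102.25 F [ 0.9 -0.1  0.2] w 1.0
shift [0.5646 0.0518 0.0262] rv [-0.01  0.01 -3.25]
```

```bash
python3 -m jog '0.5646 0.0518 0.0262 0 0 -3.25 0.0854; 0.5646 0.0518 0.0262 0 0 -3.25 0.0854; 0.5646 0.0518 0.0262 0 0 -3.25 0.0854; 0.5646 0.0518 0.0262 0 0 -3.25 0.0854; 0.5646 0.0518 0.0262 0 0 -3.25 0.0854'
python3 -m jog '0.1 0.0 -0.03 0 0 0 0.0854;0.1 0.0 -0.03 0 0 0 0.0854;0.1 0.0 -0.03 0 0 0 0.0854'
python3 -c "
from h import *
snap('wrist','w1')
plan(.4335,.302,.23,105.5)"
```

```text
t: 1.65
eef_pos: [0.4722, -0.0126, 0.2446]
tool_rot: [0.0, 0.608, 0.794, -0.0]
contact_force: [1.5, 1.7, 0.2]
gripper_width: 0.999
t: 1.95
eef_pos: [0.4457, 0.0888, 0.2767]
tool_rot: [0.001, 0.604, 0.797, 0.002]
contact_force: [0.7, -0.7, 0.2]
gripper_width: 1.004
t 2.0 pos [0.4462 0.0861 0.276 ] yaw 105.56 F [ 0.1  0.6 -0. ] w 1.001
shift [0.2114 0.0456 0.0461] rv [0.15 0.01 0.06]
```

View pics/w1.png

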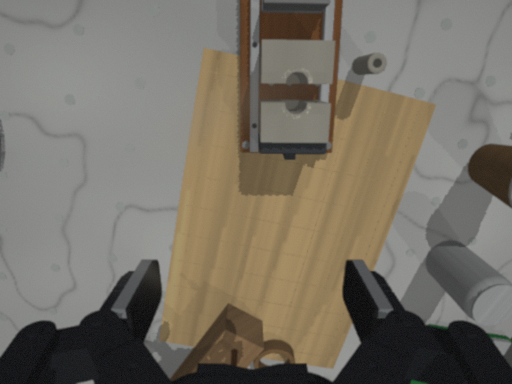

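```bash
python3 -m jog '0.1 0.035 0.03 0 0 0 0.0854;0.1 0.035 0.03 0 0 0 0.0854;0.1 0.035 0.03 0 0 0 0.0854'
python3 - <<'E'
from h import *
c=snap('wrist','w2')['image'][:,:,::-1]
cv2.imwrite('pics/w2b.png',cv2.resize(c[60:360,100:420],None,fx=2,fy=2,interpolation=cv2.INTER_CUBIC))
plan(.4335,.302,.15,105.5)
E
```

```text
t: 2.3
eef_pos: [0.4535, 0.1916, 0.2433]
tool_rot: [-0.001, 0.606, 0.796, 0.0]
contact_force: [-1.4, -0.4, -0.5]
gripper_width: 0.999
t 2.35 pos [0.4536 0.1908 0.2433] yaw 105.43 F [0.6 0.7 0.1] w 0.999
shift [0.1123 0.0104 0.0935] rv [-0.11 -0.12 -0.07]
```

View pics/w2b.png

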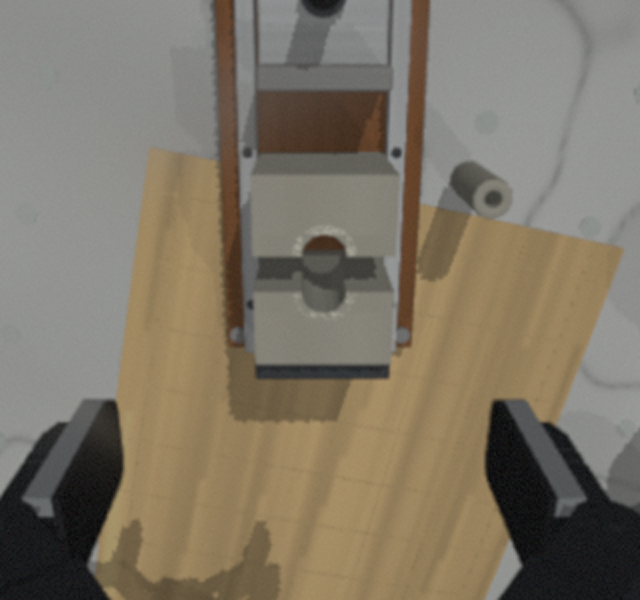

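```bash
python3 - <<'E'
from h import *
np.set_printoptions(precision=4,suppress=True)
w=load('w2')
W=lambda a,b,z:plane(w,100+(a+.5)/2-.5,60+(b+.5)/2-.5,z)
for p in [(254,291),(391,291),(257,367),(388,367),(302,291),(346,291),(324,312)]: print(p,W(*p,.085))
m=(W(254,291,.085)+W(391,291,.085))/2; g=(W(302,291,.085)+W(346,291,.085))/2
e=(W(257,367,.085)+W(388,367,.085))/2
print('mid',m,'groove',g,'outer',e, np.linalg.norm(m-e))
print('handle edge', W(323,14,.091))
E
```

```text
(254, 291) [0.4379 0.1573 0.085 ]
(391, 291) [0.5033 0.1754 0.085 ]
(257, 367) [0.4495 0.117  0.085 ]
(388, 367) [0.5148 0.135  0.085 ]
(302, 291) [0.4608 0.1637 0.085 ]
(346, 291) [0.4818 0.1695 0.085 ]
(324, 312) [0.4744 0.1558 0.085 ]
mid [0.4706 0.1664 0.085 ] groove [0.4713 0.1666 0.085 ] outer [0.4822 0.126  0.085 ] 0.04199613796705101
handle edge [0.4353 0.2899 0.091 ]
```

```bash
python3 -m jog '0.1123 0.0104 0.09 0 0 0 0.0854;0.1123 0.0104 0.09 0 0 0 0.0854;0.1123 0.0104 0.09 0 0 0 0.0854;0.1123 0.0104 0.09 0 0 0 0.0854'
python3 - <<'E'
from h import *
c=snap('wrist','w3')
plan(.4333,.3018,.05,105.5)
E
```

```text
t: 2.75
eef_pos: [0.4322, 0.3004, 0.1513]
tool_rot: [-0.002, 0.606, 0.796, -0.002]
contact_force: [0.2, -0.2, 0.6]
gripper_width: 0.997
t 2.8 pos [0.4339 0.2984 0.1527] yaw 105.31 F [ 0.8 -0.8  0.7] w 1.001
shift [0.0035 0.0008 0.1027] rv [-0.24  0.05 -0.19]
```

View pics/w3.png

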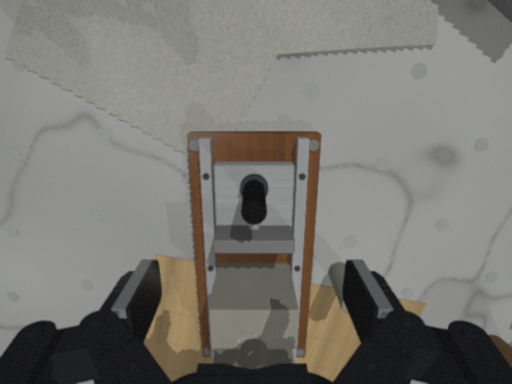

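```bash
python3 - <<'E'
from h import *
np.set_printoptions(precision=4,suppress=True)
w=load('w2');c=plane(w,100+246-.25,60+99-.25,.058)
o=np.array([.4712,.1658,0]);xd=np.array([.9638,.2665,0]);yd=np.array([-.2665,.9638,0])
print('cast',c,(c-o)@xd,(c-o)@yd)
w=load('w3')
for v in (208,212): 
  h=plane(w,254,v,.091); print(h,(h-o)@xd,(h-o)@yd)
E
```

```text
cast [0.5444 0.2295 0.058 ] 0.0875630130346834 0.04185158614991783
[0.4324 0.3068 0.091 ] 0.0002078696947740055 0.14618831846998312
[0.4332 0.304  0.091 ] 0.00021499180918074307 0.14330365683545587
```

```bash
python3 -m jog '0.004 0.0005 0.05 0 0 0 0.06;0.004 0.0005 0.09 0 0 0 0.06;0.004 0.0005 0.102 0 0 0 0.05;0.004 0.0005 0.102 0 0 0 0.04;0.004 0.0005 0.102 0 0 0 0.03'
python3 -m jog '0 0 0 0 0 0 0;0 0 0 0 0 0 0;0 0 0 0 0 0 0;0 0 0 0 0 0 0;0 0 0 0 0 0 0' 60
python3 - <<'E'
from h import *
c=snap('wrist','w4')
plan(.4333,.3018,.05,105.5)
E
```

```text
t: 3.3
eef_pos: [0.436, 0.3027, 0.0544]
tool_rot: [0.001, 0.608, 0.794, 0.001]
contact_force: [-0.4, 0.4, 1.6]
gripper_width: 0.355
t: 3.8
eef_pos: [0.4328, 0.3024, 0.0547]
tool_rot: [0.0, 0.607, 0.794, -0.001]
contact_force: [-9.3, -4.4, 10.1]
gripper_width: 0.193
t 3.85 pos [0.4328 0.3024 0.0547] yaw 105.18 F [-9.6 -4.6 10.7] w 0.196
shift [-0.0007  0.0003  0.0047] rv [-0.09  0.09 -0.32]
```

View pics/w4.png

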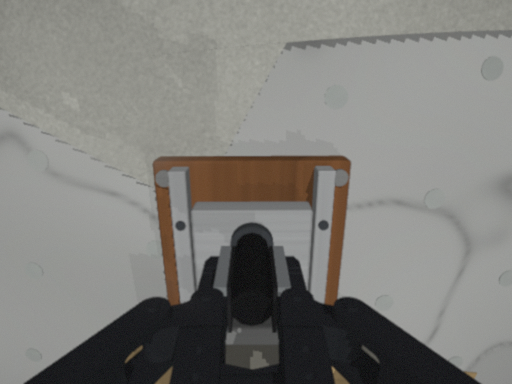

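```bash
python3 -m jog '-0.006 -0.002 -0.003 0 0 0 0;-0.015 -0.002 -0.003 0 0 0 0;-0.025 -0.002 -0.003 0 0 0 0;-0.035 -0.002 -0.003 0 0 0 0;-0.040 -0.002 -0.003 0 0 0 0'
python3 - <<'E'
from h import *
c=snap('scene','s2')
cv2.imwrite('pics/s2b.png',cv2.resize(c['image'][115:215,215:335,::-1],None,fx=5,fy=5,interpolation=cv2.INTER_CUBIC))
plan(.448,.2497,.05,105.5)
E
```

```text
t: 4.35
eef_pos: [0.4433, 0.2638, 0.0551]
tool_rot: [-0.001, 0.608, 0.794, 0.001]
contact_force: [5.0, 9.9, -32.6]
gripper_width: 0.19
t 4.4 pos [0.4435 0.2631 0.055 ] yaw 105.11 F [  6.    5.5 -29.2] w 0.194
shift [-0.0141  0.0008  0.005 ] rv [ 0.03 -0.12 -0.39]
```

View pics/s2b.png

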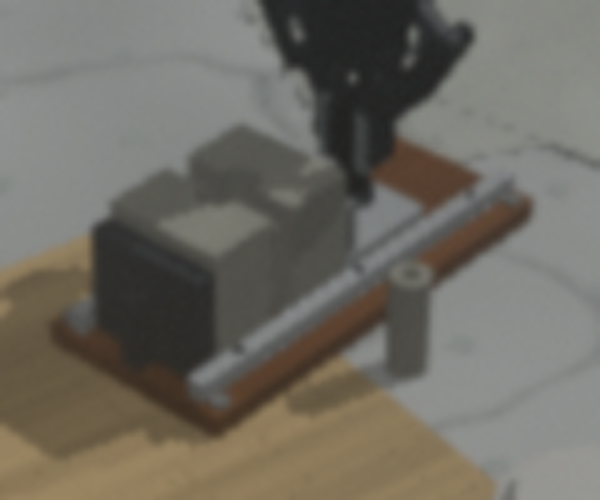

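```bash
python3 -m jog '-0.002 0 0.0022 0 0 0 0;-0.004 0 0.0022 0 0 0 0;-0.006 0 0.0022 0 0 0 0;-0.008 0 0.0022 0 0 0 0;-0.010 0 0.0022 0 0 0 0'
python3 - <<'E'
from h import *
plan(.448,.2497,.05,105.5)
E
```

```text
t: 4.9
eef_pos: [0.4454, 0.2565, 0.0549]
tool_rot: [-0.001, 0.607, 0.795, 0.002]
contact_force: [-1.1, 7.1, -9.1]
gripper_width: 0.189
t 4.9 pos [0.4454 0.2565 0.0549] yaw 105.24 F [-1.1  7.1 -9.1] w 0.189
shift [-0.0073  0.0007  0.0048] rv [ 0.13 -0.22 -0.26]
```

```bash
python3 -m jog '-0.001 0 0.0005 0 0 0 0;-0.002 0 0.0005 0 0 0 0;-0.003 0 0.0005 0 0 0 0;-0.004 0 0.0005 0 0 0 0;-0.004 0 0.0005 0 0 0 0'
python3 -m jog '-0.001 0 0 0 0 0 0;-0.002 0 0 0 0 0 0;-0.002 0 0 0 0 0 0'
python3 - <<'E'
from h import *
plan(.448,.2497,.05,105.5)
E
```

```text
t: 5.4
eef_pos: [0.4464, 0.2529, 0.0548]
tool_rot: [-0.001, 0.607, 0.795, 0.002]
contact_force: [-2.8, 6.5, -2.5]
gripper_width: 0.196
t: 5.7
eef_pos: [0.447, 0.251, 0.0548]
tool_rot: [-0.001, 0.607, 0.795, 0.002]
contact_force: [-3.4, 6.6, -3.0]
gripper_width: 0.191
t 5.7 pos [0.447  0.251  0.0548] yaw 105.25 F [-3.4  6.6 -3. ] w 0.191
shift [-0.0015  0.0006  0.0048] rv [ 0.15 -0.21 -0.25]
```

```bash
python3 -m jog '-0.0005 0 0 0 0 0 0;-0.001 0 0 0 0 0 0'
python3 -m jog '-0.0005 0 0 0 0 0 0;-0.001 0 0 0 0 0 0'
python3 - <<'E'
from h import *
c=snap('scene','s3')
cv2.imwrite('pics/s3b.png',cv2.resize(c['image'][115:215,215:335,::-1],None,fx=5,fy=5,interpolation=cv2.INTER_CUBIC))
plan(.448,.2497,.05,105.5)
E
```

```text
t: 5.9
eef_pos: [0.4472, 0.2502, 0.0548]
tool_rot: [-0.001, 0.607, 0.795, 0.002]
contact_force: [-3.2, 6.8, -3.2]
gripper_width: 0.192
t: 6.1
eef_pos: [0.4475, 0.2493, 0.0548]
tool_rot: [-0.001, 0.607, 0.795, 0.002]
contact_force: [-3.9, 9.3, -4.2]
gripper_width: 0.191
t 6.15 pos [0.4475 0.2493 0.0548] yaw 105.25 F [-3.   6.2 -3.9] w 0.188
shift [0.0002 0.0006 0.0048] rv [ 0.16 -0.23 -0.25]
```

View pics/s3b.png

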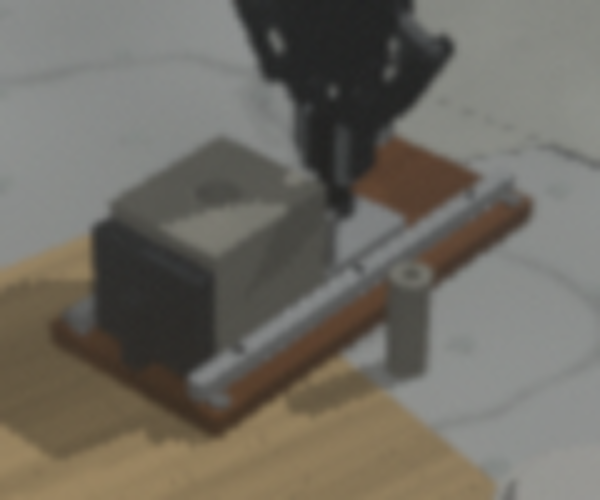

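Nearly or fully shut. I'll continue in small steps until the force rises.

```bash
for i in 1; do python3 -m jog '-0.0005 0 0 0 0 0 0;-0.0005 0 0 0 0 0 0'; done; python3 -m jog '-0.0005 0 0 0 0 0 0;-0.0005 0 0 0 0 0 0'
python3 -m jog '-0.0005 0 0 0 0 0 0;-0.0005 0 0 0 0 0 0'
```

```text
t: 6.35
eef_pos: [0.4475, 0.2493, 0.0548]
tool_rot: [-0.001, 0.607, 0.795, 0.003]
contact_force: [-3.0, 7.4, -4.6]
gripper_width: 0.19
t: 6.55
eef_pos: [0.4475, 0.2493, 0.0548]
tool_rot: [-0.001, 0.607, 0.795, 0.003]
contact_force: [-2.5, 8.9, -4.2]
gripper_width: 0.192
t: 6.75
eef_pos: [0.4474, 0.2493, 0.0548]
tool_rot: [-0.002, 0.607, 0.795, 0.003]
contact_force: [-3.5, 10.5, -6.4]
gripper_width: 0.187
```

```bash
python3 -m jog '-0.001 0 0 0 0 0 0;-0.002 0 0 0 0 0 0;-0.002 0 0 0 0 0 0'
python3 -m jog '-0.001 0 0 0 0 0 0;-0.002 0 0 0 0 0 0;-0.002 0 0 0 0 0 0'
```

```text
t: 7.05
eef_pos: [0.4475, 0.2493, 0.0549]
tool_rot: [-0.002, 0.606, 0.795, 0.004]
contact_force: [-4.1, 16.3, -10.2]
gripper_width: 0.19
t: 7.35
eef_pos: [0.4475, 0.2493, 0.0549]
tool_rot: [-0.003, 0.605, 0.796, 0.005]
contact_force: [-4.5, 20.8, -12.7]
gripper_width: 0.193
```

```bash
python3 -m jog '-0.001 0 0.0006 0 0 0 0;-0.002 0 0.0006 0 0 0 0;-0.002 0 0.0006 0 0 0 0'
python3 -m jog '-0.001 0 0.0003 0 0 0 0;-0.002 0 0.0003 0 0 0 0;-0.002 0 0.0003 0 0 0 0'
```

```text
t: 7.65
eef_pos: [0.4475, 0.2493, 0.0549]
tool_rot: [-0.004, 0.605, 0.796, 0.006]
contact_force: [-8.1, 23.3, -9.6]
gripper_width: 0.186
t: 7.95
eef_pos: [0.4475, 0.2493, 0.0549]
tool_rot: [-0.005, 0.604, 0.797, 0.008]
contact_force: [-9.3, 28.2, -8.2]
gripper_width: 0.191
```

```bash
python3 -m jog '0.003 0 0 0 0 0 0;0.006 0 0 0 0 0 0;0.008 0 0 0 0 0 0;0.008 0 0 0 0 0 0'
python3 -m jog '0 0 0 0 0 0 0.01;0 0 0 0 0 0 0.03;0 0 0 0 0 0 0.045;0 0 0 0 0 0 0.045'
python3 - <<'E'
from h import *
plan(.448,.2497,.25,105.5)
E
```

```text
t: 8.35
eef_pos: [0.4475, 0.2493, 0.0548]
tool_rot: [-0.001, 0.606, 0.795, 0.003]
contact_force: [-7.2, 8.1, 3.7]
gripper_width: 0.199
t: 8.75
eef_pos: [0.4491, 0.2447, 0.053]
tool_rot: [0.001, 0.608, 0.794, 0.001]
contact_force: [-0.5, 0.1, 0.1]
gripper_width: 0.527
t 8.75 pos [0.4491 0.2447 0.053 ] yaw 105.11 F [-0.5  0.1  0.1] w 0.527
shift [ 0.0051  0.0006 -0.197 ] rv [ 0.11  0.02 -0.39]
```

```bash
python3 -m jog '0.003 0 -0.04 0 0 0 0.05;0.003 0 -0.08 0 0 0 0.05;0 0 -0.12 0 0 0 0.06;-0.03 0 -0.16 0 0 0 0.07;-0.05 0 -0.19 0 0 0 0.0854'
python3 -m jog '0 0 0 0 0 0 0.0854'
python3 - <<'E'
from h import *
c=snap('wrist','w5')
cv2.imwrite('pics/w5b.png',cv2.resize(c['image'][40:310,120:400,::-1],None,fx=2.8,fy=2.2,interpolation=cv2.INTER_CUBIC)) if 0 else cv2.imwrite('pics/w5b.png',cv2.resize(c['image'][80:300,150:370,::-1],None,fx=2.7,fy=2.7,interpolation=cv2.INTER_CUBIC))
E
```

```text
t: 9.25
eef_pos: [0.4621, 0.1956, 0.2448]
tool_rot: [0.001, 0.608, 0.794, 0.001]
contact_force: [1.8, -0.4, 0.2]
gripper_width: 0.969
t: 9.35
eef_pos: [0.4646, 0.1945, 0.2463]
tool_rot: [0.003, 0.61, 0.792, 0.003]
contact_force: [-0.1, 0.8, -0.5]
gripper_width: 1.0
```

View pics/w5b.png

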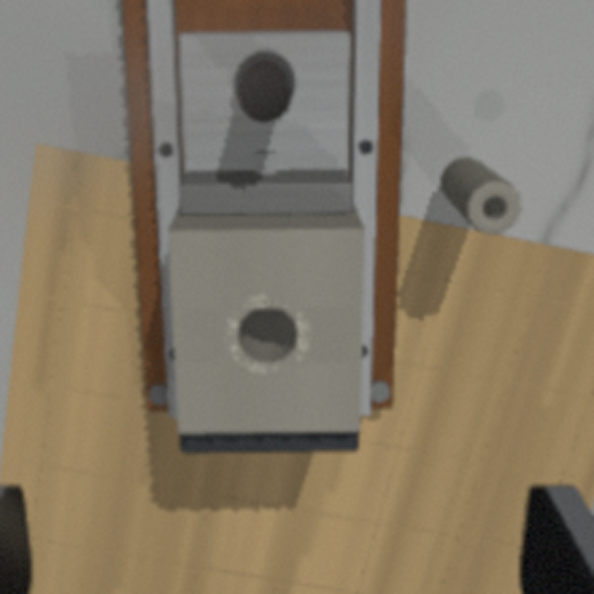

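```bash
python3 - <<'E'
from h import *
np.set_printoptions(precision=4,suppress=True)
w=load('w5'); W=lambda a,b:plane(w,150+(a+.5)/2.7-.5,80+(b+.5)/2.7-.5,.085)
print('hole',W(268,335), [W(*p) for p in [(238,335),(298,335),(268,307),(268,363)]])
print('corners mean',sum(W(*p) for p in [(172,229),(363,227),(180,434),(358,433)])/4)
t=snap('top','t2'); cv2.imwrite('pics/t2.png',t['image'][:,:,::-1])
plan(.476,-.251,.27,73.6)
E
```

```text
hole [0.4713 0.1662 0.085 ] [array([0.4606, 0.1634, 0.085 ]), array([0.4821, 0.169 , 0.085 ]), array([0.4686, 0.1768, 0.085 ]), array([0.4742, 0.1554, 0.085 ])]
corners mean [0.4715 0.1662 0.085 ]
t 9.45 pos [0.4617 0.196  0.2427] yaw 105.04 F [ 0.2  0.8 -0.1] w 0.997
shift [-0.4354 -0.1021 -0.0272] rv [ 0.1   0.01 31.44]
```

View pics/t2.png

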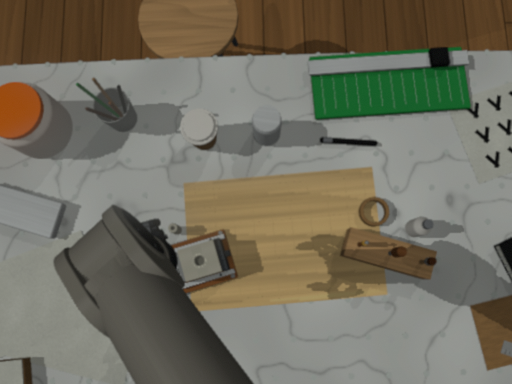

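```bash
python3 -m jog '-0.465 -0.1021 -0.0272 0 0 31.4 0.0854;-0.465 -0.1021 -0.0272 0 0 31.4 0.0854;-0.465 -0.1021 -0.0272 0 0 31.4 0.0854;-0.465 -0.1021 -0.0272 0 0 31.4 0.0854;-0.465 -0.1021 -0.0272 0 0 31.4 0.0854'
python3 - <<'E'
from h import *
plan(.470,-.290,.27,73.6)
E
```

```text
t: 9.95
eef_pos: [0.4723, -0.0536, 0.2552]
tool_rot: [-0.001, 0.8, 0.6, -0.001]
contact_force: [1.3, -0.0, -0.4]
gripper_width: 0.998
t 9.95 pos [ 0.4723 -0.0536  0.2552] yaw 73.71 F [ 1.3 -0.  -0.4] w 0.998
shift [-0.2275  0.0641 -0.0149] rv [-0.12  0.02  0.11]
```

```bash
python3 -m jog '-0.2275 0.064 -0.015 0 0 0 0.0854;-0.2275 0.064 -0.015 0 0 0 0.0854;-0.2275 0.064 -0.015 0 0 0 0.0854;-0.2275 0.064 -0.015 0 0 0 0.0854;-0.2275 0.064 -0.015 0 0 0 0.0854'
python3 -m jog '0 0 0 0 0 0 0.0854'
python3 - <<'E'
from h import *
snap('wrist','w6')
plan(.476,-.251,.18,73.6)
E
```

```text
t: 10.45
eef_pos: [0.4701, -0.2914, 0.2697]
tool_rot: [-0.001, 0.8, 0.6, -0.001]
contact_force: [0.5, 0.4, -0.2]
gripper_width: 1.0
t: 10.55
eef_pos: [0.4694, -0.2942, 0.2693]
tool_rot: [-0.001, 0.802, 0.597, -0.001]
contact_force: [0.4, 0.5, 0.4]
gripper_width: 1.001
t 10.6 pos [ 0.4702 -0.2906  0.2693] yaw 73.55 F [-0.2  1.  -0.4] w 0.996
shift [ 0.0396 -0.0054  0.0894] rv [-0.17 -0.03 -0.05]
```

View pics/w6.png

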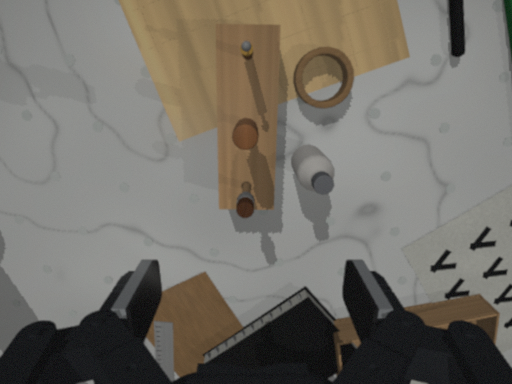

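```bash
python3 - <<'E'
from h import *
np.set_printoptions(precision=4,suppress=True)
w=load('w6'); a=np.radians(73.6); X=np.array([np.cos(a),np.sin(a),0]);Y=np.cross([0,0,-1],X)
m=cv2.cvtColor(w['image'],cv2.COLOR_RGB2HSV)[110:165,225:265]
mask=((m[...,0]<14)&(m[...,1]>130)&(m[...,2]>60)).astype(np.uint8)
cs,_=cv2.findContours(mask,cv2.RETR_EXTERNAL,cv2.CHAIN_APPROX_NONE); 
for c in cs:
    if cv2.contourArea(c)>30: print(cv2.boundingRect(c),cv2.contourArea(c))
for z,p in [(.149,(246,133)),(.149,(246,137)),(.11,(322,182)),(.002,(308,165))]:
    q=plane(w,*p,z); d=q-np.array([.476,-.251,0]); print(p,q,d@X,d@Y)
cv2.imwrite('pics/w6b.png',cv2.resize(w['image'][100:220,200:340,::-1],None,fx=5,fy=5,interpolation=cv2.INTER_CUBIC))
E
```

```text
(8, 13, 24, 26) 407.5
(246, 133) [ 0.4785 -0.2475  0.149 ] 0.004092752928789433 0.0014109449897707306
(246, 137) [ 0.4776 -0.2506  0.149 ] 0.0008723441199427133 0.0013797542771156871
(322, 182) [ 0.5331 -0.319   0.11  ] -0.04906716922774471 0.0739650957729686
(308, 165) [ 0.5345 -0.3294  0.002 ] -0.058727194851635064 0.07827260803989972
```

View pics/w6b.png

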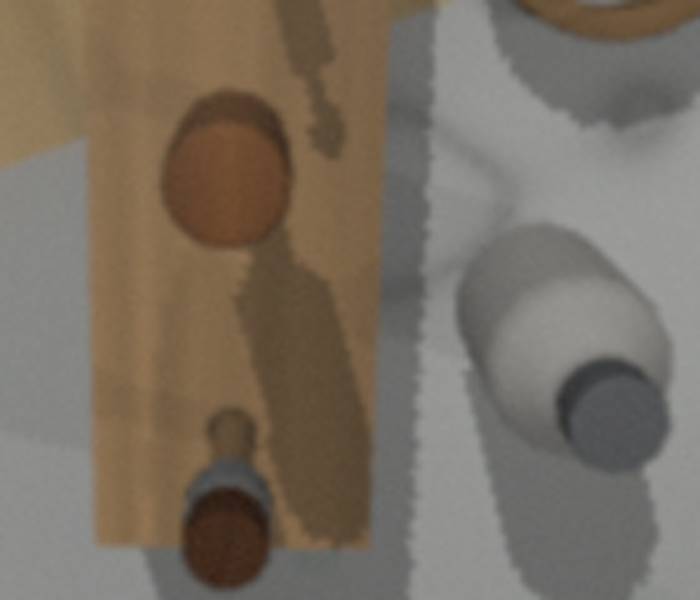

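```bash
python3 -m jog '0.0396 -0.0054 0.06 0 0 0 0.065;0.0396 -0.0054 0.08 0 0 0 0.065;0.0396 -0.0054 0.08 0 0 0 0.065;0.0396 -0.0054 0.08 0 0 0 0.065'
python3 - <<'E'
from h import *
snap('wrist','w7')
plan(.477,-.2508,.105,73.6)
E
```

```text
t: 11.0
eef_pos: [0.477, -0.248, 0.1912]
tool_rot: [-0.001, 0.799, 0.601, -0.0]
contact_force: [0.0, -0.8, -0.1]
gripper_width: 0.761
t 11.05 pos [ 0.4778 -0.2493  0.1924] yaw 73.83 F [ 0.9 -0.1  0.4] w 0.763
shift [-0.0017 -0.0004  0.0874] rv [0.05 0.01 0.23]
```

View pics/w7.png

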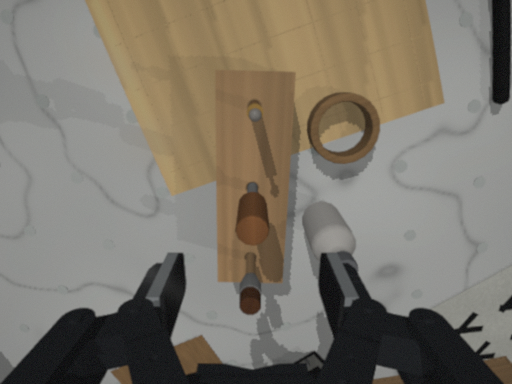

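```bash
python3 -c "
from h import *
print(plane(load('w7'),252.5,229,.149))"
python3 -m jog '-0.001 -0.0004 0.04 0 0 0 0.065;-0.001 -0.0004 0.075 0 0 0 0.065;-0.001 -0.0004 0.0870 0 0 0 0.06;-0.001 -0.0004 0.0870 0 0 0 0.06;-0.001 -0.0004 0.0870 0 0 0 0.04'
python3 - <<'E'
from h import *
plan(.477,-.2508,.105,73.6)
E
```

```text
[ 0.47739406 -0.24883892  0.149     ]
t: 11.55
eef_pos: [0.4778, -0.251, 0.1062]
tool_rot: [0.001, 0.8, 0.6, 0.001]
contact_force: [1.0, -0.4, 0.5]
gripper_width: 0.553
t 11.55 pos [ 0.4778 -0.251   0.1062] yaw 73.74 F [ 1.  -0.4  0.5] w 0.553
shift [-0.0001 -0.0008  0.0012] rv [0.16 0.03 0.14]
```

```bash
python3 -m jog '0 0 0 0 0 0 0.03;0 0 0 0 0 0 0.02;0 0 0 0 0 0 0.01;0 0 0 0 0 0 0.01;0 0 0 0 0 0 0.01' 50
python3 - <<'E'
from h import *
snap('wrist','w8')
plan(.477,-.2508,.24,73.6)
E
```

```text
t: 12.05
eef_pos: [0.4772, -0.2507, 0.1062]
tool_rot: [0.001, 0.8, 0.6, 0.0]
contact_force: [-0.5, -0.7, 7.3]
gripper_width: 0.248
t 12.1 pos [ 0.4772 -0.2507  0.1062] yaw 73.75 F [-2.3  0.6  7.8] w 0.245
shift [-3.000e-04  1.000e-04 -1.338e-01] rv [0.13 0.05 0.15]
```

View pics/w8.png

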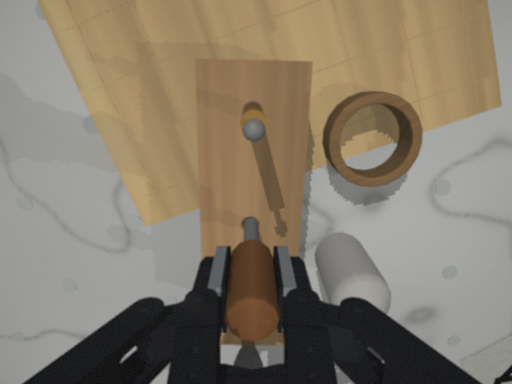

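```bash
python3 -m jog '0 0 -0.01 0 0 0 0.01;0 0 -0.025 0 0 0 0.01;0 0 -0.045 0 0 0 0.01;0 0 -0.07 0 0 0 0.01;0 0 -0.10 0 0 0 0.01'
python3 -m jog '0 0 -0.04 0 0 0 0.01;0 0 -0.07 0 0 0 0.01;0 0 -0.075 0 0 0 0.01;0 0 -0.075 0 0 0 0.01'
python3 - <<'E'
from h import *
snap('wrist','w9');s=snap('scene','s9')
plan(.4713,.1661,.24,105.5)
E
```

```text
t: 12.6
eef_pos: [0.4759, -0.2499, 0.206]
tool_rot: [-0.0, 0.8, 0.6, -0.0]
contact_force: [1.0, -0.2, -0.6]
gripper_width: 0.243
t: 13.0
eef_pos: [0.4768, -0.2503, 0.2813]
tool_rot: [0.001, 0.8, 0.6, 0.001]
contact_force: [-0.5, 0.4, -1.2]
gripper_width: 0.243
t 13.1 pos [ 0.4755 -0.2499  0.2786] yaw 73.77 F [-0.7 -0.  -1. ] w 0.243
shift [ 0.3983 -0.1203  0.0388] rv [-8.000e-02 -3.000e-02 -3.173e+01]
```

View pics/w9.png

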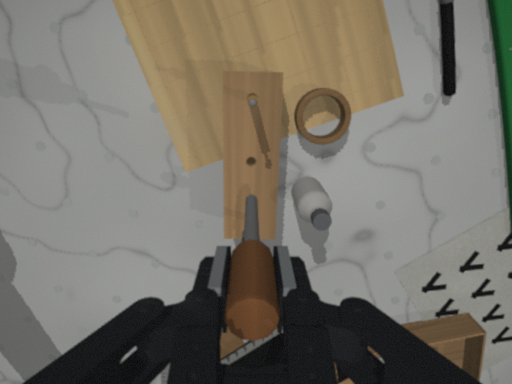

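View pics/s9.png

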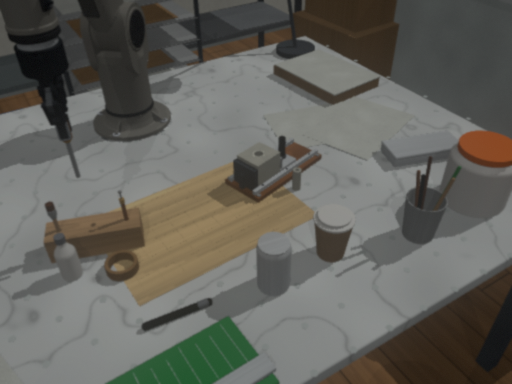

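```bash
python3 - <<'E'
from h import *
np.set_printoptions(precision=4,suppress=True)
o=status.get_obs();print(o['eef_pos'])
p=tri([(load('w9'),251,197),(load('s9'),77.5,177)]);print('tip',p,p-o['eef_pos'])
c=load('w9');cv2.imwrite('pics/w9b.png',cv2.resize(c['image'][180:350,190:315,::-1],None,fx=3.5,fy=3.5,interpolation=cv2.INTER_CUBIC))
c=load('s9');cv2.imwrite('pics/s9b.png',cv2.resize(c['image'][60:190,20:120,::-1],None,fx=4.5,fy=4.5,interpolation=cv2.INTER_CUBIC))
plan(.4713,.1661,.28,73.7)
E
```

```text
[ 0.4755 -0.2499  0.2786]
tip [ 0.4763 -0.2514  0.184 ] [ 0.0008 -0.0014 -0.0947]
t 13.1 pos [ 0.4755 -0.2499  0.2786] yaw 73.77 F [-0.7 -0.  -1. ] w 0.243
shift [ 0.3983 -0.1204 -0.0012] rv [-0.09 -0.    0.07]
```

View pics/w9b.png

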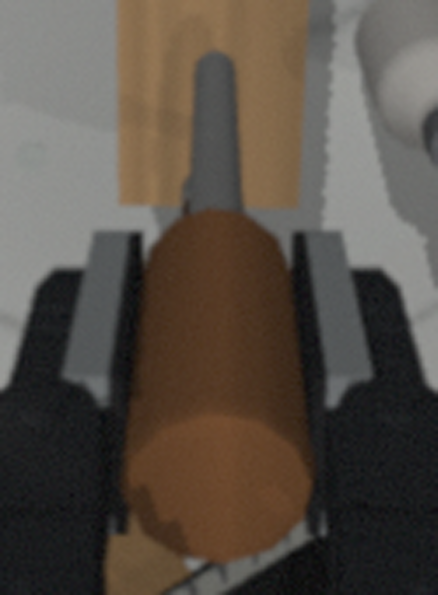

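View pics/s9b.png

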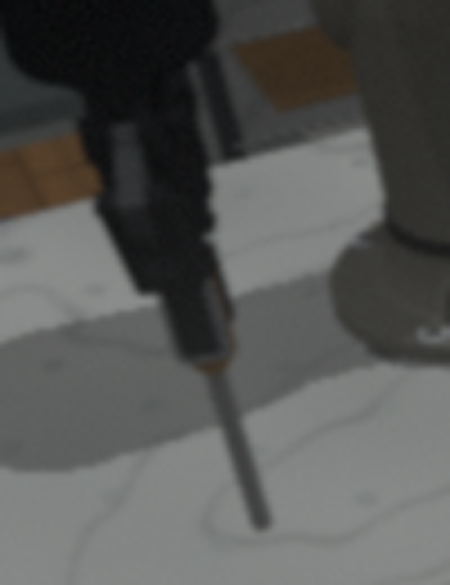

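```bash
python3 -m jog '0.03 -0.009 0 0 0 0 0.01;0.07 -0.021 0 0 0 0 0.01;0.11 -0.033 0 0 0 0 0.01;0.15 -0.045 0 0 0 0 0.01;0.19 -0.057 0 0 0 0 0.01'
python3 -m jog '0.04 -0.0127 0 0 0 0 0.01;0.08 -0.0254 0 0 0 0 0.01;0.12 -0.038 0 0 0 0 0.01;0.16 -0.05 0 0 0 0 0.01;0.19 -0.06 0 0 0 0 0.01'
python3 -c "
from h import *
plan(.4713,.1661,.28,73.7)"
```

```text
t: 13.6
eef_pos: [0.4734, -0.0503, 0.2779]
tool_rot: [-0.001, 0.8, 0.6, -0.001]
contact_force: [0.9, 1.0, -1.4]
gripper_width: 0.245
t: 14.1
eef_pos: [0.4689, 0.1498, 0.2781]
tool_rot: [-0.001, 0.799, 0.601, -0.001]
contact_force: [0.5, 0.3, -0.1]
gripper_width: 0.244
t 14.1 pos [0.4689 0.1498 0.2781] yaw 73.89 F [ 0.5  0.3 -0.1] w 0.244
shift [ 0.0164 -0.0022 -0.0019] rv [-0.14  0.03  0.19]
```

```bash
python3 -m jog '0.017 -0.0022 0.02 0 0 0 0.01;0.017 -0.0022 0.05 0 0 0 0.01;0.017 -0.0022 0.075 0 0 0 0.01;0.017 -0.0022 0.078 0 0 0 0.01;0.017 -0.0022 0.078 0 0 0 0.01'
python3 -m jog '0 0 0 0 0 0 0.01;0 0 0 0 0 0 0.01;0 0 0 0 0 0 0.01'
python3 - <<'E'
from h import *
plan(.4713,.1661,.28,73.7)
c=snap('wrist','w10');s=snap('scene','s10')
o=status.get_obs();print(o['eef_pos'])
cv2.imwrite('pics/w10b.png',cv2.resize(c['image'][130:290,170:330,::-1],None,fx=3.7,fy=3.7,interpolation=cv2.INTER_CUBIC))
cv2.imwrite('pics/s10b.png',cv2.resize(s['image'][80:200,215:335,::-1],None,fx=5,fy=5,interpolation=cv2.INTER_CUBIC))
E
```

```text
t: 14.6
eef_pos: [0.472, 0.1639, 0.2003]
tool_rot: [-0.001, 0.8, 0.6, -0.001]
contact_force: [0.1, -0.4, -0.7]
gripper_width: 0.243
t: 14.9
eef_pos: [0.4735, 0.1644, 0.2023]
tool_rot: [0.0, 0.8, 0.6, 0.001]
contact_force: [-0.3, -0.7, -0.2]
gripper_width: 0.243
t 14.9 pos [0.4735 0.1644 0.2023] yaw 73.74 F [-0.3 -0.7 -0.2] w 0.243
shift [ 0.0011 -0.0024 -0.0777] rv [ 0.09 -0.05  0.04]
[0.47320905 0.16432525 0.2019779 ]
```

View pics/w10b.png

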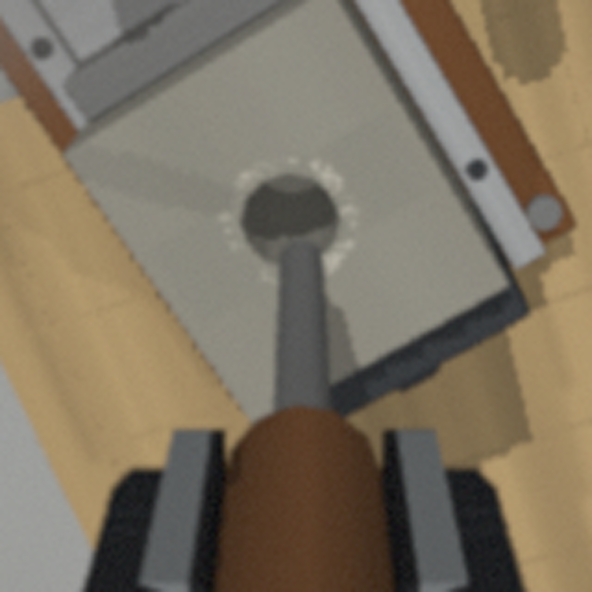

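View pics/s10b.png

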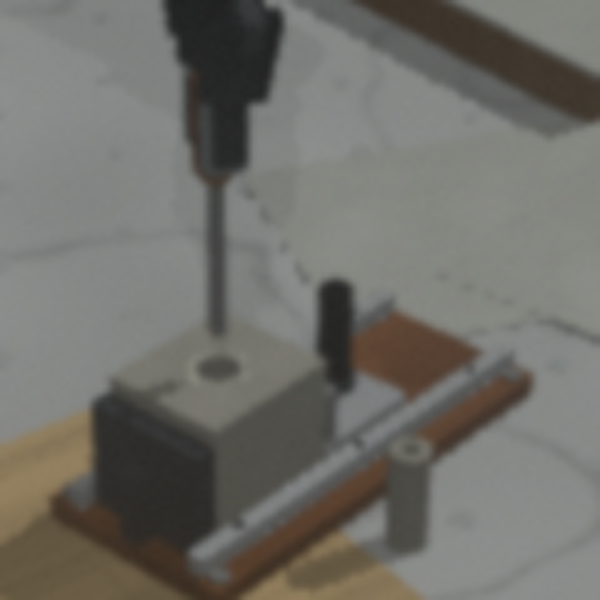

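```bash
python3 - <<'E'
from h import *
np.set_printoptions(precision=4,suppress=True)
w=load('w10');s=load('s10')
W=lambda a,b:(w,170+(a+.5)/3.7-.5,130+(b+.5)/3.7-.5)
S=lambda a,b:(s,215+(a+.5)/5-.5,80+(b+.5)/5-.5)
h=plane(*W(290,219),.085);print('hole w',h,'hole s',plane(*S(218,368),.085))
print(plane(*W(241,217),.085),plane(*W(338,217),.085),plane(*W(289,172),.085))
z=.2020-.0945
t1=plane(*W(301,238),z);print('tip edge w',t1); a=np.radians(73.7);print('center',t1-.0045*np.array([np.cos(a),np.sin(a),0]))
print('tip s',plane(*S(217,332),z),'axis check',plane(*S(216,185),.2020-.0945+.087))
print('tri',tri([W(301,242),S(217,332)]))
# rod vertical in wrist: top of rod handle junction
print('rod upper w', plane(*W(301,400),.2020-.0945+.085))
print(status.get_obs()['eef_pos'],status.get_obs()['joint_vel'])
E
```

```text
hole w [0.4713 0.1665 0.085 ] hole s [0.4707 0.1635 0.085 ]
[0.4607 0.1701 0.085 ] [0.4819 0.1639 0.085 ] [0.4742 0.1772 0.085 ]
tip edge w [0.4746 0.1688 0.1075]
center [0.4733 0.1645 0.1075]
tip s [0.4728 0.162  0.1075] axis check [0.4834 0.1562 0.1945]
tri [0.4723 0.1651 0.1051]
rod upper w [0.476  0.1735 0.1925]
[0.4732 0.1643 0.202 ] [-0.0009  0.003  -0.0001  0.0046 -0.0004 -0.0024 -0.0004]
```

```bash
python3 - <<'E'
from h import *
s=load('s10');w=load('w10')
for z in (.1075,.15,.18,.1945):
    u,v=proj(s,[.4728,.162,z]);a,b=proj(w,[.4733,.1645,z]);print(z,'scene crop',round((u-215+.5)*5),round((v-80+.5)*5),'wrist crop',round((a-170+.5)*3.7),round((b-130+.5)*3.7))
plan(.4712,.1662,.202,73.7)
E
```

```text
0.1075 scene crop 217 332 wrist crop 301 259
0.15 scene crop 216 256 wrist crop 301 340
0.18 scene crop 216 200 wrist crop 301 419
0.1945 scene crop 215 172 wrist crop 301 466
t 15.0 pos [0.4732 0.1643 0.202 ] yaw 73.75 F [-0.  -0.2 -2.1] w 0.245
shift [ 0.0012 -0.0025 -0.    ] rv [ 0.06 -0.02  0.05]
```

```bash
python3 -m jog '0.0013 -0.0025 0 0 0 0 0.01;0.0013 -0.0025 0 0 0 0 0.01;0.0013 -0.0025 0 0 0 0 0.01;0.0013 -0.0025 0 0 0 0 0.01'
python3 - <<'E'
from h import *
c=snap('wrist','w11');s=snap('scene','s11')
plan(.4713,.1663,.202,73.7)
cv2.imwrite('pics/w11b.png',cv2.resize(c['image'][130:290,170:330,::-1],None,fx=3.7,fy=3.7,interpolation=cv2.INTER_CUBIC))
cv2.imwrite('pics/s11b.png',cv2.resize(s['image'][80:200,215:335,::-1],None,fx=5,fy=5,interpolation=cv2.INTER_CUBIC))
E
```

```text
t: 15.4
eef_pos: [0.4708, 0.1662, 0.2013]
tool_rot: [0.0, 0.8, 0.6, -0.0]
contact_force: [0.8, -0.1, -0.8]
gripper_width: 0.243
t 15.5 pos [0.4709 0.1662 0.2013] yaw 73.76 F [ 0.4  0.1 -1.5] w 0.245
shift [ 0.0002  0.0004 -0.0007] rv [-0.    0.    0.06]
```

View pics/w11b.png

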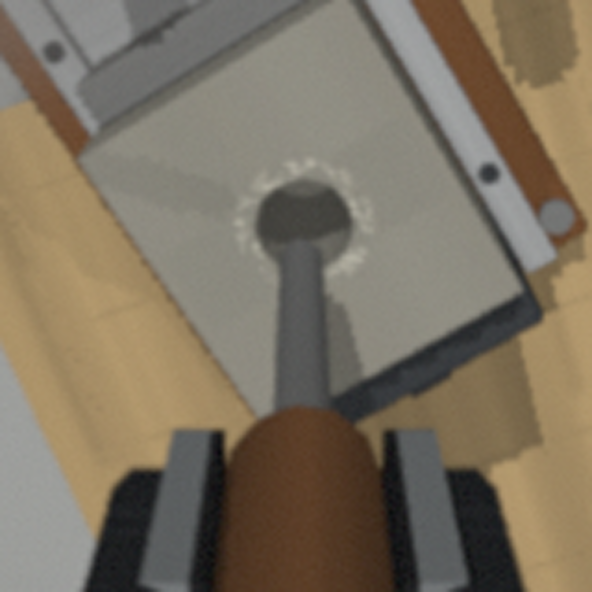

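View pics/s11b.png

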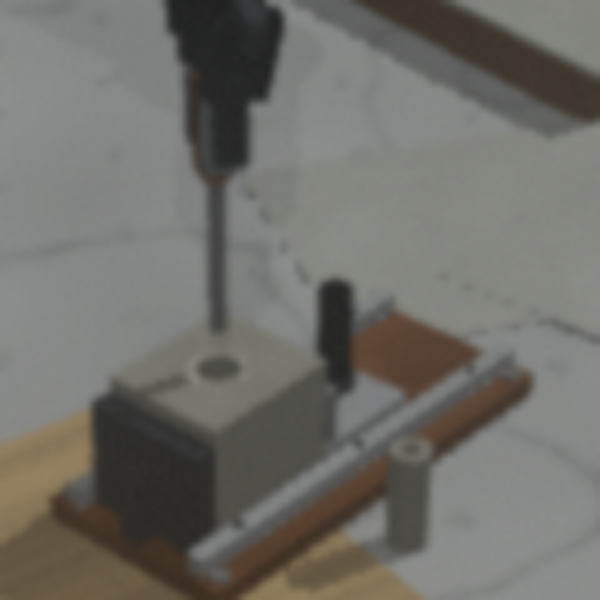

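```bash
python3 -m jog '0.0002 0.0004 0.007 0 0 0 0.01;0.0002 0.0004 0.014 0 0 0 0.01;0.0002 0.0004 0.021 0 0 0 0.01;0.0002 0.0004 0.028 0 0 0 0.01;0.0002 0.0004 0.028 0 0 0 0.01'
python3 - <<'E'
from h import *
c=snap('wrist','w12');s=snap('scene','s12')
plan(.4713,.1663,.1295,73.7)
cv2.imwrite('pics/w12b.png',cv2.resize(c['image'][130:290,170:330,::-1],None,fx=3.7,fy=3.7,interpolation=cv2.INTER_CUBIC))
cv2.imwrite('pics/s12b.png',cv2.resize(s['image'][80:200,215:335,::-1],None,fx=5,fy=5,interpolation=cv2.INTER_CUBIC))
E
```

```text
t: 16.0
eef_pos: [0.4705, 0.1659, 0.172]
tool_rot: [-0.0, 0.8, 0.6, -0.001]
contact_force: [0.2, 0.4, -0.7]
gripper_width: 0.239
t 16.1 pos [0.4711 0.1664 0.1731] yaw 73.78 F [ 0.4  1.1 -0.8] w 0.247
shift [-0.      0.0002  0.0436] rv [-0.03  0.01  0.08]
```

View pics/w12b.png

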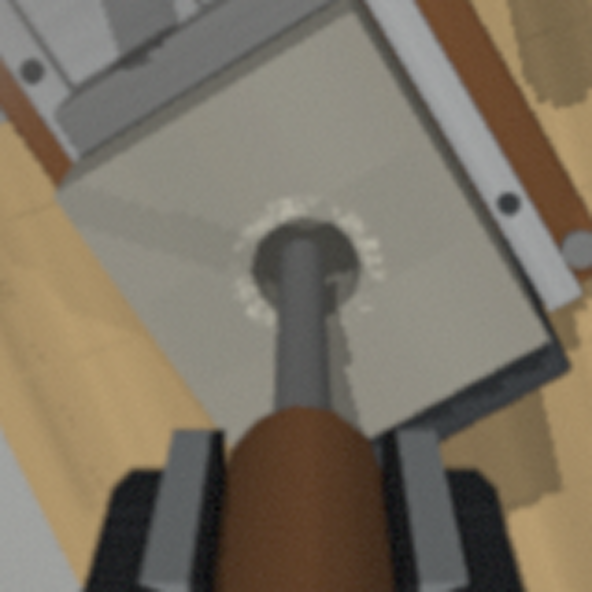

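View pics/s12b.png

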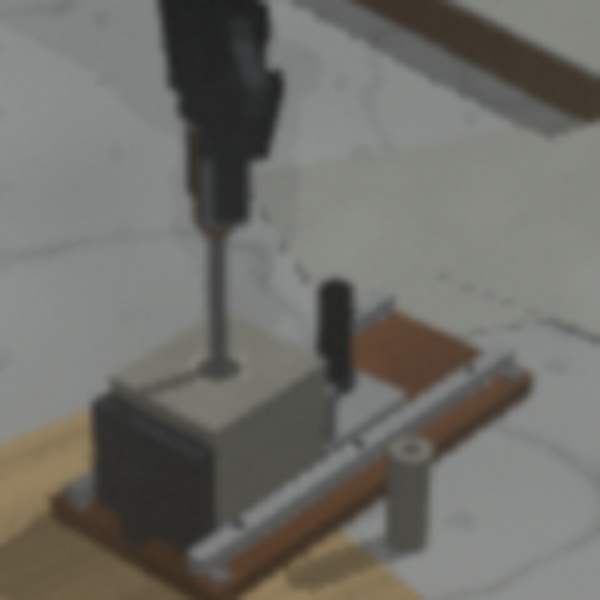

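```bash
python3 -m jog '0 0.0005 0.007 0 0 0 0.01;0 0.0005 0.014 0 0 0 0.01;0 0.0005 0.021 0 0 0 0.01;0 0.0005 0.028 0 0 0 0.01;0 0.0005 0.030 0 0 0 0.01'
python3 - <<'E'
from h import *
c=snap('wrist','w13')
plan(.4713,.1663,.1295,73.7)
cv2.imwrite('pics/w13b.png',cv2.resize(c['image'][150:310,170:330,::-1],None,fx=3.7,fy=3.7,interpolation=cv2.INTER_CUBIC))
E
```

```text
t: 16.6
eef_pos: [0.4712, 0.1659, 0.1423]
tool_rot: [-0.0, 0.8, 0.6, -0.001]
contact_force: [-0.5, 0.5, -1.3]
gripper_width: 0.243
t 16.65 pos [0.4713 0.166  0.1424] yaw 73.78 F [ 0.  -0.5 -1.1] w 0.24
shift [ 0.0003 -0.      0.0129] rv [-0.07  0.04  0.08]
```

View pics/w13b.png

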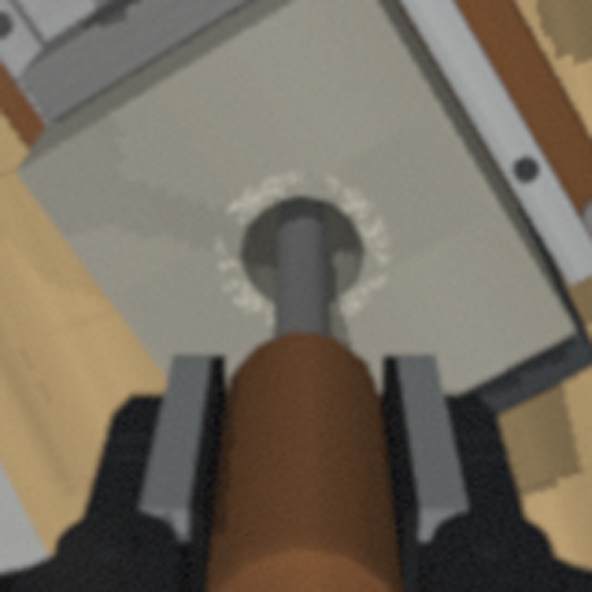

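```bash
python3 -m jog '0.0003 0 0.005 0 0 0 0.01;0.0003 0 0.010 0 0 0 0.01;0.0003 0 0.013 0 0 0 0.01;0.0003 0 0.013 0 0 0 0.01;0.0003 0 0.013 0 0 0 0.01'
python3 -m jog '0 0 0 0 0 0 0.01;0 0 0 0 0 0 0.01;0 0 0 0 0 0 0.01;0 0 0 0 0 0 0.01;0 0 0 0 0 0 0.01'
python3 - <<'E'
from h import *
c=snap('wrist','w14');s=snap('scene','s14')
z=[]
for i in range(6):
    eyes.read_camera('top'); o=status.get_obs();z.append(o['eef_pos'])
print(np.round(z,4))
plan(.4713,.1663,.1292,73.7)
cv2.imwrite('pics/w14b.png',cv2.resize(c['image'][170:330,170:330,::-1],None,fx=3.7,fy=3.7,interpolation=cv2.INTER_CUBIC))
cv2.imwrite('pics/s14b.png',cv2.resize(s['image'][80:200,215:335,::-1],None,fx=5,fy=5,interpolation=cv2.INTER_CUBIC))
E
```

```text
t: 17.15
eef_pos: [0.4719, 0.1665, 0.1303]
tool_rot: [-0.0, 0.8, 0.6, 0.0]
contact_force: [0.2, 0.1, -1.4]
gripper_width: 0.244
t: 17.65
eef_pos: [0.4719, 0.1665, 0.1304]
tool_rot: [0.0, 0.8, 0.6, 0.0]
contact_force: [0.1, 0.4, -1.3]
gripper_width: 0.242
[[0.4719 0.1665 0.1304]
 [0.4719 0.1664 0.1303]
 [0.4719 0.1665 0.1303]
 [0.4719 0.1665 0.1303]
 [0.4719 0.1665 0.1303]
 [0.4718 0.1665 0.1303]]
t 18.05 pos [0.4718 0.1665 0.1303] yaw 73.77 F [-0.4 -0.3 -1. ] w 0.245
shift [-0.0003 -0.0005  0.0011] rv [0.   0.   0.07]
```

View pics/w14b.png

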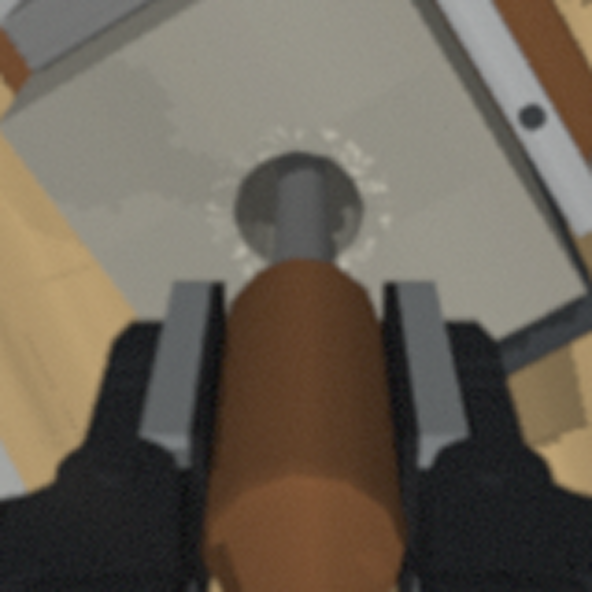

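View pics/s14b.png

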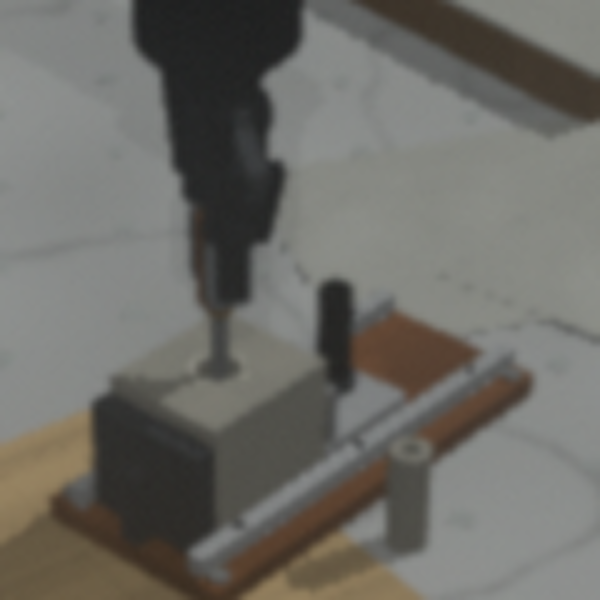

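```bash
python3 -m jog '-0.0001 -0.0003 0.0005 0 0 0 0.01;-0.0001 -0.0006 0.001 0 0 0 0.01;-0.0001 -0.0006 0.001 0 0 0 0.01;-0.0001 -0.0006 0.001 0 0 0 0.01;-0.0001 -0.0006 0.001 0 0 0 0.01'
python3 -m jog '0 0 0 0 0 0 0.01;0 0 0 0 0 0 0.01;0 0 0 0 0 0 0.01'
python3 - <<'E'
from h import *
np.set_printoptions(precision=4,suppress=True)
c=snap('wrist','w15');s=snap('scene','s15');snap('top','t15')
plan(.4713,.1663,.1292,73.7); tc=status.get_obs()['eef_pos']
cv2.imwrite('pics/w15b.png',cv2.resize(c['image'][170:330,170:330,::-1],None,fx=3.7,fy=3.7,interpolation=cv2.INTER_CUBIC))
# wrist crop predictions: hole circle and rod axis
f=lambda P:np.round((np.array(proj(c,P))-170+.5)*3.7-.5).astype(int)
print('hole centre px',f([.4713,.1664,.085]),'tcp axis at .085',f([tc[0],tc[1],.085]),'at .12',f([tc[0],tc[1],.12]),'handle bottom .122',f([tc[0],tc[1],.122]))
E
```

```text
t: 18.55
eef_pos: [0.4713, 0.1666, 0.1293]
tool_rot: [0.0, 0.8, 0.6, 0.0]
contact_force: [-0.3, 0.7, -1.4]
gripper_width: 0.243
t: 18.85
eef_pos: [0.4713, 0.1665, 0.1293]
tool_rot: [0.0, 0.8, 0.6, 0.0]
contact_force: [-0.0, 0.6, -1.4]
gripper_width: 0.246
t 19.0 pos [0.4713 0.1665 0.1293] yaw 73.76 F [ 0.4  0.3 -1.8] w 0.245
shift [-0.0002  0.0001  0.0001] rv [0.   0.   0.06]
hole centre px [303 211] tcp axis at .085 [302 211] at .12 [302 313] handle bottom .122 [302 320]
```

View pics/w15b.png

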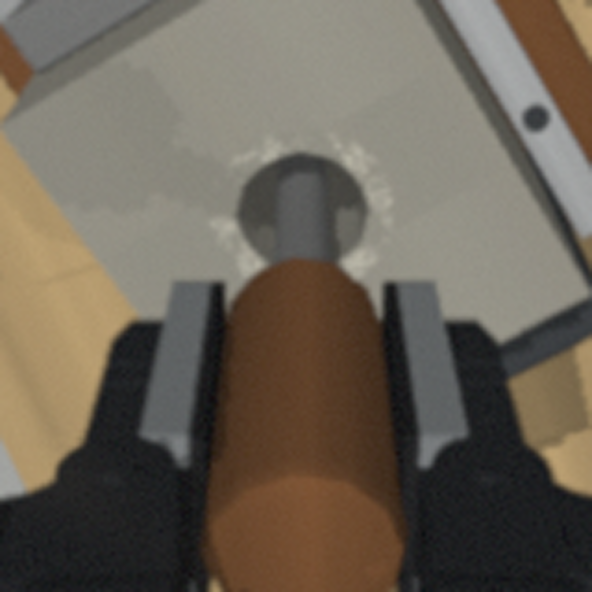

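View pics/t15.png

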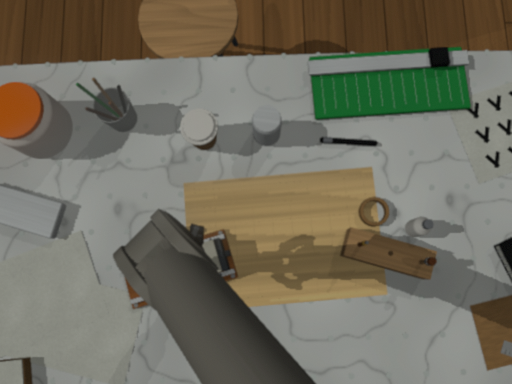

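View pics/s15.png

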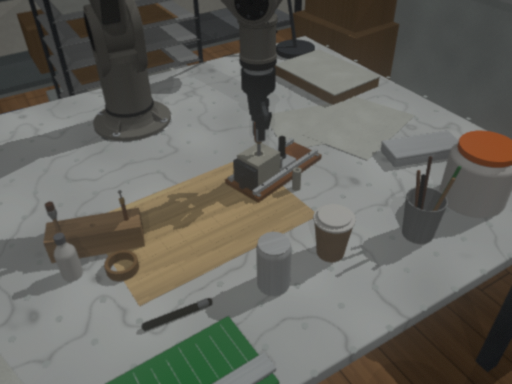

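```bash
python3 -c "
from h import *
plan(.4713,.1664,.1292,73.7)
print(workorder.hand_in())
plan(.4713,.1664,.1292,73.7)"
```

```text
t 19.0 pos [0.4713 0.1665 0.1293] yaw 73.76 F [ 0.4  0.3 -1.8] w 0.245
shift [-0.0001  0.0001  0.0001] rv [0.   0.   0.06]
the job is handed in; nothing more can be done
None
the job is handed in; nothing more can be done
```

The mould is clamped shut and the core rod is held upright in its hole, tip about 10 mm above the cavity floor. I handed the job in at 19.0 s of the 72 s allowed; no verdict is reported.

- **Clamp:** I gripped the handle and slid the jaw until it stopped. I pressed to about 29 N, eased off to about 8 N, then released. The wrist picture afterwards showed no gap between the halves and the jaw plate against the mould.
- **Core rod:** I took it from the middle hole of the block and checked it was upright in two views. I lowered it with side forces of about 1 N or less, so I saw no sign of it touching the plaster.
- **Position at hand-in:** The tool was at (0.4713, 0.1665) and the hole measured at about (0.4713, 0.1664), centred to well under 1 mm in the wrist picture. The tip was at about z = 0.035 m. That height comes from how the rod sat in the block and agreed with one two-camera measurement. The handle had not slipped in the fingers.
- **Disagreements:**
  - The scene camera alone put the hole about 2.5 mm off in y. It agreed with the wrist camera on where the rod was relative to the hole, so I used the wrist values.
  - A second, rougher two-camera reading of the tip height came out about 2.5 mm lower, so the 10 mm is less certain than the centring.
- **Everything else:** The other objects look unmoved in the last pictures. I judged that by eye.

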